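# Lock the chamber port's swing bar with its pin

## Task

Lock down the chamber port's cover: slide the safety catch on the swing bar fully back, away from the bar's pivot, then swing the bar across the cover until it stops inside the clevis. Take the locking pin with the plain round knob (not the one with the T-handle) from the rack and, keeping hold of it, push it down through the clevis and the bar until its collar sits flat on the clevis, then let go. Leave the catch back and everything else on the bench where it is.

Things in the scene. Friction and masses are not known exactly. Their poses are not given: they have to be found in the camera images.
- fixture: aluminium base plate 140 x 300 mm, 12 mm thick, fixed to the bench. Origin: centre of the port, on the bench top. It carries the round steel port with its flat cover (110 mm across, top 49 mm up, bolt heads to 52 mm), the bar's pivot post at its own -y end (100 mm from the origin) and the clevis at its +y end (102 mm from the origin). Its +x side is where the bar stands when open
- pivot (a point): vertical hinge axis of the swing bar, at the height of the bar's top face (68 mm up); above it lie a dark index plate and a nut, up to 83 mm. Axes as the fixture's
- clevis_hole (a point): centre of the hole's mouth on the top face of the clevis's upper ear, 80 mm above the bench; axes as the fixture's. Stack below it: upper ear 10 mm thick with a 14 mm hole, a 16 mm gap into which the 12 mm thick bar swings from the fixture's +x side, lower ear 12 mm thick with a 14 mm hole, then 30 mm of free space. Ears 44 x 44 mm; holes are chamfered 2 mm. A 16 mm thick column joins the ears on the +y side, no higher than the upper ear
- swing_bar (a joint): angle of the swing bar, rad: 0 = closed, hard against its stop, its end in the clevis and its 17 mm eye (202 mm from the pivot) in line with the clevis holes; it grows as the bar opens, clockwise seen from above, to at most 1.5. At 0 the bar points from the pivot along the fixture's +y, at 1.57 it would point along +x. Starts 1.1 to 1.4. Stays where it is left; takes about 2 N at the grip. With the catch in, a step of the index plate blocks it at about 0.82
- bar_grip (a point): the bar's handle: centre of an upright round steel post, 20 mm in diameter, standing on the bar from 68 to 118 mm above the bench (this point at 95 mm), 130 mm from the pivot. The bar is 26 mm wide, 12 mm thick, from 56 to 68 mm above the bench
- catch (a joint): slide of the safety catch along the bar, m: 0 = in (blocking), grows outward from the pivot towards the bar's free end, to 0.020 = fully back. Starts within 3 mm of 0. Stays where it is left; about 2 N to slide
- catch_knob (a point): the safety catch's knob: upright aluminium cylinder, 18 mm in diameter, from 76 to 110 mm above the bench (this point at 95 mm), on a small slide on top of the bar, 55 mm from the pivot when in. It rides with the bar
- pin_rack: aluminium rack fixed to the bench, 160 (x) x 60 (y) mm, origin on the bench under its centre; its 10 mm thick top plate, top at 72 mm, has two 14 mm holes 42 mm either side of the centre along its x. It stands to the left or right of the fixture. The locking pin hangs in one hole and the T-handled pin in the other, in either order
- pin_knob (a point): locking pin, steel, about 0.1 kg: this point is the middle of its round knob, 22 mm in diameter and 33 mm high, from 5 to 38 mm above the collar's underside; this point is 22 mm above it, 94 mm above the bench as it hangs in the rack. z points up along the pin
- pin_collar (a point): centre of the underside of the pin's collar (26 mm in diameter, 5 mm thick); the collar rests on the rack, later on the clevis
- pin_tip (a point): lower end of the pin's 12 mm shank, 56 mm below the collar's underside; the last 8 mm taper to 6 mm
- tee: bystander: the other steel pin in the rack, with a 60 mm long crossbar as its T-handle, 12 mm thick, 28 mm above its collar. Origin at its collar's underside
- gauge: bystander: black instrument box 100 x 90 x 62 mm, fixed, on the side of the fixture where the rack is not
- gasket_ring: bystander: aluminium ring 64 mm across, 18 mm high
- blank: bystander: steel blank flange 70 mm across, 22 mm high
- wrench: bystander: wrench 170 mm long, lying flat
- oil_bottle: bystander: closed amber bottle 60 mm across, 130 mm high
- driver: bystander: screwdriver 180 mm long, lying
- elbow_cap: bystander: brass cap 36 mm across, 45 mm high
- pin: the locking pin as a whole; origin at the centre of its collar's underside (as pin_collar)

How it is judged:
By the outcome, as a careful person would: the job done as asked, in the order asked, and still so for the second after the job is handed in, with the robot touching nothing.
It also fails if it takes over 64 s, if anything falls off the work surface, if the arm or the gripper's body presses on something with over 40 N, if the wrist force passes 120 N, or if a joint passes its speed limit or range.

## Robot

A 6-joint arm with a two-finger parallel gripper is mounted at the origin on the work surface. World frame = base frame: x ahead of the robot, y to its left, z up, the work surface at z = 0. Lengths are in m, angles in rad, forces in N, time in s.
With the tool pointing down it reaches from about 0.275 to 1 m from the base axis. Payload 8.4 kg.
Tool frame: the origin (TCP) lies on the centre line of the jaws, within the pads' length; the fingertips stand 17 mm ahead of it and the grasp point (between the pads) lies 2 mm behind it (bot.tcp_to_tips is the z of the fingertips in the tool frame, in m); z points along the fingers, y is the line along which they close (so a half turn about z gives the same grasp; the last joint's range is limited). The gripper opens to 85 mm and grips with 20 to 120 N. Pads are 22 mm wide; open, the fingers measure 114 mm over their backs; the gripper's body (76 mm by 85 mm) begins 54 mm behind the grasp point. The pads swing forward as they close: fully open they stand 13 mm farther back than shut.
Start: joints at [-1.346, 0.353, 1.633, -0, 1.155, -0.002], TCP at [0.141, -0.609, 0.248] pointing down, gripper open.
Joint ranges: [-2.63, 2.63], [-0.92, 2.1], [0.06, 2.66], [-1.3, 4.44], [0, 2.69], [-3.02, 3.02]. Speed limits (rad/s): [2.22, 2.22, 2.79, 3.14, 3.14, 3.14].

## Interface

Orientations are given as a unit quaternion [x, y, z, w].
In Python, from workcell import bot, hand, kinematics, get_obs, vision, hand_in gives the robot as it stands. The module is installed in compiled form; this text tells all that it offers. Calls block until the motion is done:
- bot.reach(position, orientation): joint-space move of the TCP to a pose.
- bot.servo_line(position, ori=None, velocity=0.15): straight line of the TCP; ori=None keeps the orientation; velocity is the mean speed in m/s.
- bot.goto_joints(angles): joint-space move.
- hand.move_gripper(opening, strength=None): finger opening in m; strength is the grip in N (None keeps the last); returns when the fingers have stopped.
- bot.dwell(seconds).
- kinematics.solve_ik(position, orientation): joint angles nearest the present ones, or None.
- get_obs(): the state.
- vision.read_camera(name): name is "scene" or "top" or "wrist"; returns a dict with "frame" (400x640x3 uint8, red, green, blue), "intrinsics" (3x3 intrinsics, pixels), "view" (4x4, takes a point from world to camera coordinates). Camera axes: x right, y down, z forward; pixel columns grow to the right and rows downward; lengths in m; the calibration is good to about 2 mm. The wrist camera is an equidistant fisheye: a pixel r from the principal point sees the ray r / f radians off the axis. A picture is of the moment at which its call begins. There is no depth.
A pose or a line that the arm cannot do raises bot.IKError and nothing moves.
- hand_in(): hands the job in; it is judged then, once.
The state is a dict: "time_s": time; "joint_pos": joint angles; "joint_vel": joint speeds; "joint_efforts": joint torques, N m; "position": TCP position; "orientation": TCP orientation; "wrist_force": force on the tool from outside, world axes, zero at the start; "ft_torque": the same for the moment, N m; "gripper_width": finger opening in m; "grip_force": force on a finger pad.
Only numpy, scipy, OpenCV 4.12 (cv2) and the standard library are available. Lean on these libraries where they do the work, as an engineer would, in place of code of your own. Each camera call takes 0.05 s, during which the arm holds its last target. There are 200 camera calls.

## Working session

There is one attempt and no reset: what is moved stays moved. The work goes in short steps, each a Python script; the robot and the scene stay as the last script left them, time stands still between calls to the robot, and variables do not carry over. Pictures are saved under pics/ and viewed, at most 10 in all, crops included, and the job is handed in when it is done.

```bash
mkdir -p pics; cat > h.py <<'E'
import numpy as np, cv2
from workcell import bot, hand, kinematics, get_obs, vision, hand_in
def shot(name, fn, crop=None, scale=1):
    c=vision.read_camera(name); f=c["frame"][:,:,::-1]
    np.savez('pics/'+fn+'.npz',K=c["intrinsics"],V=c["view"],f=f)
    if crop: x0,y0,x1,y1=crop; f=f[y0:y1,x0:x1]
    cv2.imwrite('pics/'+fn+'.png',cv2.resize(np.ascontiguousarray(f),None,fx=scale,fy=scale,interpolation=cv2.INTER_CUBIC))
def ray(fn,u,v,fish=False):
    d=np.load('pics/'+fn+'.npz');K,V=d['K'],d['V']
    x=(u-K[0,2])/K[0,0]; y=(v-K[1,2])/K[1,1]
    if fish:
        r=np.hypot(x,y); s=np.sin(r)/r if r>1e-9 else 1; q=np.array([x*s,y*s,np.cos(r)])
    else: q=np.array([x,y,1.])
    R=V[:3,:3]; return -R.T@V[:3,3], R.T@q
def at(fn,u,v,z,fish=False):
    o,q=ray(fn,u,v,fish); return o+q*(z-o[2])/q[2]
def proj(fn,P,fish=False):
    d=np.load('pics/'+fn+'.npz');K,V=d['K'],d['V']
    p=V[:3,:3]@np.array(P)+V[:3,3]
    if fish:
        r=np.hypot(p[0],p[1]); t=np.arctan2(r,p[2]); p=np.array([p[0]/r*t,p[1]/r*t,1])
    return (K@(p/p[2]))[:2]
def down(yaw):  # tool z down; tool y axis along world angle yaw
    from scipy.spatial.transform import Rotation as R
    y=np.array([np.cos(yaw),np.sin(yaw),0]); z=np.array([0,0,-1.]); x=np.cross(y,z)
    return R.from_matrix(np.c_[x,y,z]).as_quat()
E
python3 - <<'E'
from h import *
shot("top","top0",scale=1.25); shot("scene","scene0",scale=1.25)
o=get_obs(); print(o["orientation"],o["time_s"],o["gripper_width"],bot.tcp_to_tips)
for n in("top0","scene0"): print(ray(n,320,200), np.load('pics/'+n+'.npz')['K'][0])
E
```

```text
[ 9.93575511e-01  1.13169365e-01 -7.07604609e-05 -6.26819070e-04] 0.1 0.08548001365398458 0.017
(array([0.44179148, 0.00651686, 1.25123617]), array([ 0.05141994,  0.00438093, -0.998846  ])) [501.08482812   0.         317.7627248 ]
(array([1.07526979, 0.14206387, 0.88066262]), array([-0.55844281, -0.11661792, -0.82139469])) [393.22280002   0.         315.55948272]
```

View pics/top0.png

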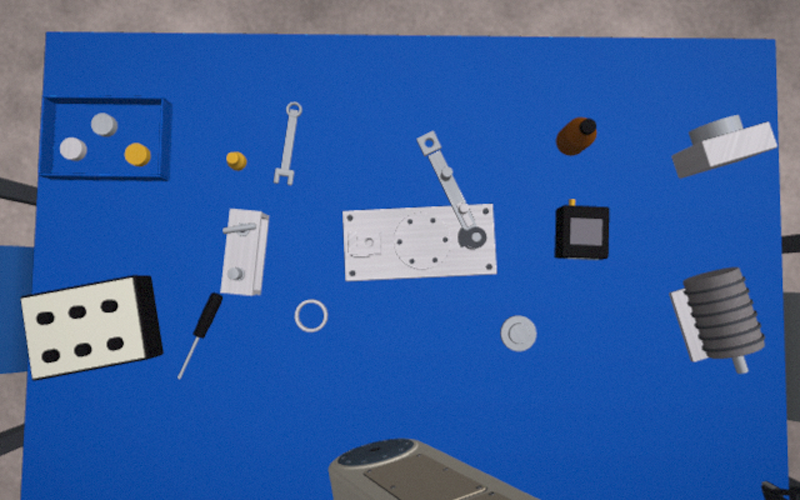

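View pics/scene0.png

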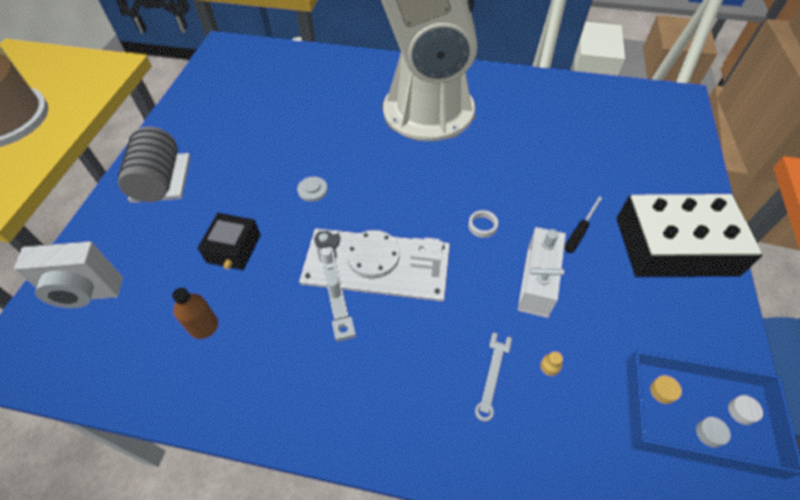

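The top view (1.25x) has the fixture at (420,243), pivot at (472,237), bar eye at (430,142), clevis at (368,243), plain round-knob pin at (236,273) and T-pin at (240,229). I'll enlarge this view.

```bash
python3 - <<'E'
from h import *
f=np.load('pics/top0.npz')['f'][95:245,170:410]
cv2.imwrite('pics/top0c.png',cv2.resize(np.ascontiguousarray(f),None,fx=3.33333,fy=3.33333,interpolation=cv2.INTER_CUBIC))
E
```

```text
(no output)
```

View pics/top0c.png

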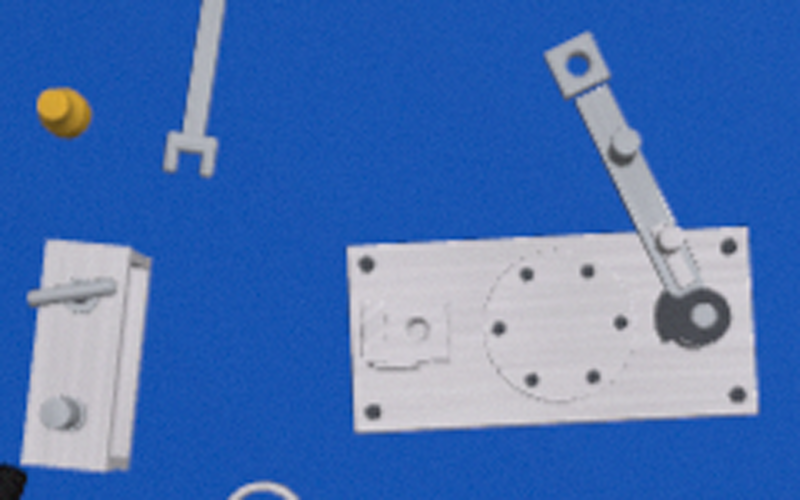

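In the crop: clevis hole (418,328), pivot nut (704,316), bar eye (578,65), grip top (627,139), catch knob top (670,238), and plain pin knob top (64,411).

```bash
python3 - <<'E'
from h import *
P=dict(TL=(347,247,.012),TR=(747,228,.012),BR=(757,413,.012),BL=(355,432,.012),eye=(578,65,.068),piv=(704,316,.083),hole=(418,328,.080),grip=(627,139,.118),catch=(670,238,.110),knob=(64,411,.110),tee=(76,292,.106),rTL=(47,240,.072),rBL=(22,465,.072),rTR=(130,246,.072),rBR=(112,470,.072))
W={k:at('top0',170+u/3.3333,95+v/3.3333,z) for k,(u,v,z) in P.items()}
for k in W: print(k,W[k].round(4))
c=sum(W[k] for k in('TL','TR','BR','BL'))/4; d=W['TL']+W['BL']-W['TR']-W['BR']; print('c',c,'fix +y angle',np.degrees(np.arctan2(d[1],d[0])))
n=lambda a,b:np.linalg.norm((W[a]-W[b])[:2])
print('dims',n('TL','TR'),n('TL','BL'),'piv-hole',n('piv','hole'),'piv-eye',n('piv','eye'),'grip',n('piv','grip'),'catch',n('piv','catch'),'knob-tee',n('knob','tee'))
a=lambda p,q:np.degrees(np.arctan2(*(W[q]-W[p])[[1,0]]))
print('dir hole',a('piv','hole'),'eye',a('piv','eye'),'grip',a('piv','grip'),'catch',a('piv','catch'))
E
```

```text
TL [0.5812 0.1271 0.012 ]
TR [ 0.5989 -0.1711  0.012 ]
BR [ 0.4613 -0.1788  0.012 ]
BL [0.4435 0.1186 0.012 ]
eye [ 0.7081 -0.0417  0.068 ]
piv [ 0.5275 -0.131   0.083 ]
hole [0.5169 0.0695 0.08  ]
grip [ 0.6459 -0.0737  0.118 ]
catch [ 0.579  -0.1043  0.11  ]
knob [0.4551 0.3091 0.11  ]
tee [0.5372 0.3044 0.106 ]
rTL [0.5769 0.335  0.072 ]
rBL [0.4172 0.3477 0.072 ]
rTR [0.5733 0.2757 0.072 ]
rBR [0.4145 0.284  0.072 ]
c [ 0.52119862 -0.02603669  0.012     ] fix +y angle 93.41826935153676
dims 0.29874284747969027 0.13796982270629402 piv-hole 0.20072963342526684 piv-eye 0.2014207917051152 grip 0.13146238848637315 catch 0.05795880410015387 knob-tee 0.08220551789076005
dir hole 93.04885995389897 eye 26.301609303135283 grip 25.827096702428474 catch 27.441468222664305
```

```bash
python3 - <<'E'
from h import *
a=np.radians(26.1); 
hand.move_gripper(.045,20)
bot.reach([.5275+.057*np.cos(a),-.131+.057*np.sin(a),.19],down(a-np.pi/2))
o=get_obs(); print(o["time_s"],o["position"],o["joint_pos"].round(3) if hasattr(o["joint_pos"],'round') else o["joint_pos"],o["gripper_width"])
shot("wrist","w1",scale=1.25)
for n,P in dict(piv=(.5275,-.131,.083),catch=(.579,-.1043,.11),grip=(.6459,-.0737,.118),hole=(.5169,.0695,.08)).items(): print(n,(proj('w1',P,True)*1.25).round(1))
E
```

```text
2.9583 [ 0.57862264 -0.10674883  0.19007559] [-0.185  0.358  1.768 -0.     1.015  0.931] 0.0446790974125503
piv [395.7 333.8]
catch [393.  266.1]
grip [396.3 131.9]
hole [142.1 223.7]
```

View pics/w1.png

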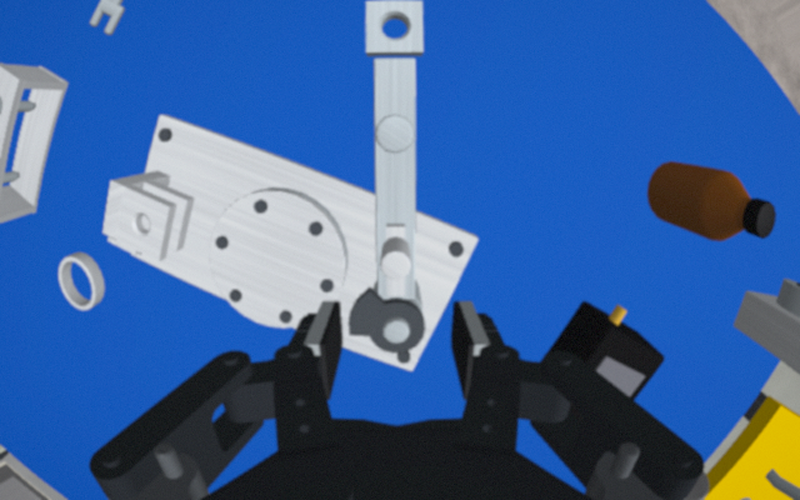

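The wrist view shows the catch knob top at (396,263), grip at (395,133), pivot nut at (397,330) and hole at (144,223). All are within 3 px of the predictions, so I'll slide the catch now.

```bash
python3 - <<'E'
from h import *
for n,u,v,z in(('catch',396,263,.11),('grip',395,133,.118),('piv',397,330,.083),('hole',144,223,.08),('eye',396,26,.068)): print(n,at('w1',u/1.25,v/1.25,z,True).round(4))
a=np.radians(26.1); d=np.array([np.cos(a),np.sin(a),0]); q=down(a-np.pi/2)
c=at('w1',396/1.25,263/1.25,.11,True); c[2]=.096
bot.servo_line(c,q,velocity=.12)
hand.move_gripper(.0,20)
o=get_obs(); print(o["time_s"],o["gripper_width"],o["grip_force"],o["wrist_force"])
for s in (.01,.018,.021,.023):
    bot.servo_line(c+d*s,q,velocity=.04); o=get_obs(); F=np.array(o["wrist_force"]); print(s,o["time_s"],F.round(1),(F@d).round(1))
    if F@d<-12: break
hand.move_gripper(.045); p=np.array(o["position"]); p[2]=.15; bot.servo_line(p,q,velocity=.15)
shot("wrist","w2",crop=(220,0,420,300),scale=2)
g=at('w1',395/1.25,133/1.25,.118,True)
print((proj('w2',g,True)-[220,0])*2,get_obs()["time_s"])
E
```

```text
catch [ 0.5814 -0.105   0.11  ]
grip [ 0.6451 -0.0733  0.118 ]
piv [ 0.5305 -0.1305  0.083 ]
hole [0.5182 0.0679 0.08  ]
eye [ 0.7093 -0.0425  0.068 ]
4.2917 0.017386978694924005 21.738020181655884 [-0.84053272  0.66426137  6.43487961]
0.01 4.6917 [-0.1  3.8  5.8] 1.6
0.018 5.0417 [-0.6  1.5  7. ] 0.1
0.021 5.2917 [-10.5  -4.8  12.7] -11.5
0.023 5.5417 [-16.4  -8.5  17.7] -18.5
[194.20874592 297.82882712] 6.4833
```

View pics/w2.png

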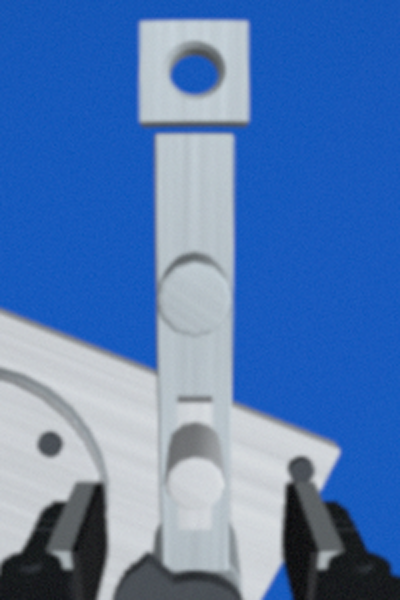

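The catch knob is now at crop (195,483), having hit its end stop with 18 N of reaction. The grip is at (195,298), as predicted. Next I swing the bar.

```bash
python3 - <<'E'
from h import *
k=at('w2',220+195/2,483/2,.11,True); piv=np.array([.529,-.131]); print('catch r',np.linalg.norm(k[:2]-piv))
P=lambda t,z=.097,r=.130: np.array([piv[0]+r*np.cos(t),piv[1]+r*np.sin(t),z])
g=at('w2',220+195/2,298/2,.118,True); print(g)
t0=np.arctan2(*(g[:2]-piv)[::-1]); r=np.linalg.norm(g[:2]-piv); print(np.degrees(t0),r)
r=.130
bot.servo_line(P(t0,.15),down(t0-np.pi/2),velocity=.2)
bot.servo_line(P(t0),down(t0-np.pi/2),velocity=.12)
hand.move_gripper(0,25)
o=get_obs(); print(o["time_s"],o["gripper_width"],np.round(o["wrist_force"],1))
for t in np.append(np.linspace(t0,np.radians(91.5),10)[1:],np.radians([92.5,93.3,94,94.7,95.4,96.1])):
    bot.servo_line(P(t),down(t-np.pi/2),velocity=.1); o=get_obs(); F=np.array(o["wrist_force"]); f=F@[-np.sin(t),np.cos(t),0]
    print(np.degrees(t).round(1),round(o["time_s"],2),F.round(1),f.round(1))
    if f<-14 or np.linalg.norm(F)>45: break
E
```

```text
catch r 0.07497448779752341
[ 0.64516535 -0.07354209  0.118     ]
26.31800096249887 0.12959860720208638
7.8333 0.019488485975692176 [ 0.3 -0.7  6.6]
33.6 8.15 [-1.9  1.1  7.1] 2.0
40.8 8.47 [-1.   0.5  6.7] 1.1
48.0 8.78 [-0.7  1.6  6.6] 1.6
55.3 9.1 [-0.8  1.2  6.3] 1.3
62.5 9.42 [-1.1  1.8  5.8] 1.8
69.8 9.73 [-1.6  2.9  6.4] 2.5
77.0 10.05 [-0.1  2.5  5.6] 0.6
84.3 10.37 [0.3 3.1 6.5] 0.1
91.5 10.68 [-1.2  4.6  7. ] 1.0
92.5 10.93 [-0.2  4.1  7.2] 0.0
93.3 11.18 [-0.2  4.3  6.3] -0.1
94.0 11.43 [0.8 5.3 6.4] -1.2
94.7 11.68 [5.3 5.4 1.4] -5.8
95.4 11.93 [12.   5.7 -5.6] -12.4
96.1 12.18 [ 17.8   5.2 -11.6] -18.2
```

The bar hit its stop at about 94.3° nominal. I'll release it, then look at the clevis hole and the pin knob from matching hover poses.

```bash
python3 - <<'E'
from h import *
hand.move_gripper(.05); p=np.array(get_obs()["position"]); p[2]=.19; bot.servo_line(p,velocity=.2)
qh=down(np.radians(3.3)); qk=down(np.radians(86.7))
bot.reach([.5178,.0685,.18],qh); print(get_obs()["position"],get_obs()["time_s"]); shot("wrist","wh")
bot.reach([.4551,.3091,.20],qk); print(get_obs()["position"],get_obs()["time_s"]); shot("wrist","wk")
h=proj('wh',[.5178,.0685,.08],True); k=proj('wk',[.4551,.3091,.11],True); print(h,k)
im=[]
for n,c in(('wh',h),('wk',k)):
    x0,y0=np.round(c).astype(int)-[48,60]; print(n,x0,y0)
    f=np.load(f'pics/{n}.npz')['f'][y0:y0+120,x0:x0+96]
    im.append(cv2.resize(np.ascontiguousarray(f),None,fx=4,fy=4,interpolation=cv2.INTER_CUBIC))
cv2.imwrite('pics/hk.png',np.hstack(im))
E
```

```text
[0.51655639 0.06924905 0.17804435] 13.5833
[0.45543897 0.30795566 0.19973944] 14.6167
[319.62379761 208.5376801 ] [318.59010737 210.91597965]
wh 272 149
wk 271 151
```

View pics/hk.png

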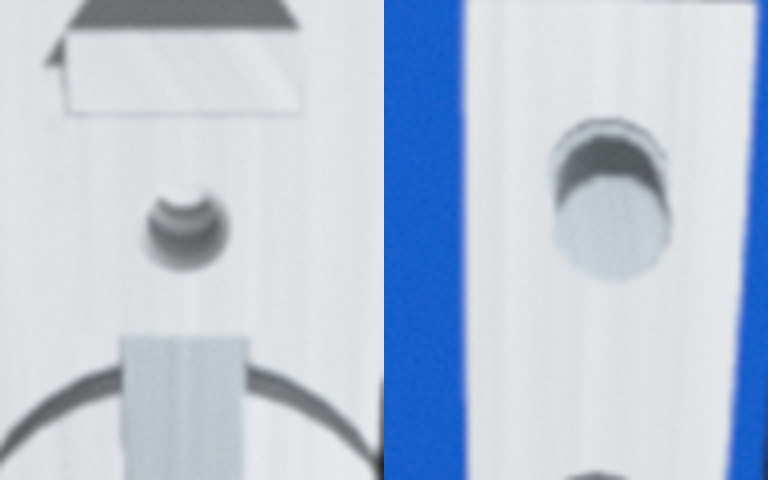

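Hole mouth centre is at about (187,228) in the left crop, and the knob top is at about (228,228) in the right one. The arm had not fully settled (1–2 mm), so I'll re-measure the knob after a pause.

```bash
python3 - <<'E'
from h import *
print('hole',at('wh',272+187/4-.37,149+228/4-.37,.08,True),'knob',at('wk',271+228/4-.37,151+228/4-.37,.11,True))
bot.dwell(.4); print(get_obs()["position"],get_obs()["joint_vel"]); shot("wrist","wk2")
g=lambda n:cv2.cvtColor(np.load(f'pics/{n}.npz')['f'],cv2.COLOR_BGR2GRAY).astype(np.float32)[100:260,240:400]
s,_=cv2.phaseCorrelate(g('wk'),g('wk2')); print(s, at('wk2',271+228/4-.37+s[0],151+228/4-.37+s[1],.11,True))
for n in('wk','wk2'): print(np.load(f'pics/{n}.npz')['V'].round(3))
E
```

```text
hole [0.51671832 0.07074926 0.08      ] knob [0.45298242 0.31583373 0.11      ]
[0.45531048 0.30876821 0.20000896] [ 0.00533562 -0.00193913 -0.00234709  0.00209799  0.0002324  -0.00165837]
(-0.8718279254288035, 0.10556937366399666) [0.45293236 0.31605151 0.11      ]
[[ 0.061  0.998  0.001 -0.335]
 [ 0.957 -0.059  0.283 -0.441]
 [ 0.282 -0.017 -0.959  0.209]
 [ 0.     0.     0.     1.   ]]
[[ 0.059  0.998  0.001 -0.335]
 [ 0.958 -0.057  0.283 -0.441]
 [ 0.282 -0.015 -0.959  0.209]
 [ 0.     0.     0.     1.   ]]
```

The wrist camera puts the knob at (0.453, 0.316). My top-view pixel had caught the knob's side, so I'll use the wrist value and grasp.

```bash
python3 - <<'E'
from h import *
k=np.array([.4529,.3160]); qk=down(np.radians(86.7)); qh=down(np.radians(3.3))
bot.servo_line([*k,.14],qk,velocity=.15); bot.dwell(.2)
bot.servo_line([*k,.0975],qk,velocity=.08); bot.dwell(.3)
print(get_obs()["position"],np.round(get_obs()["wrist_force"],1))
hand.move_gripper(0,60); o=get_obs(); print(o["time_s"],o["gripper_width"],o["grip_force"],np.round(o["wrist_force"],1),o["position"])
bot.servo_line([*k,.185],qk,velocity=.08); bot.dwell(.2)
o=get_obs(); print(o["time_s"],o["gripper_width"],np.round(o["wrist_force"],1),o["position"])
h=[.5167,.0707]
bot.servo_line([.49,.19,.19],down(np.radians(45)),velocity=.2)
bot.servo_line([*h,.19],qh,velocity=.15); bot.dwell(.4)
o=get_obs(); print(o["time_s"],o["gripper_width"],o["position"],np.round(o["wrist_force"],1))
shot("wrist","wp",crop=(220,90,420,240),scale=4)
p=o["position"]
print('pred knob top',(proj('wp',[p[0],p[1],p[2]+.0125],True)-[220,90])*4,'hole',(proj('wp',[*h,.08],True)-[220,90])*4,'tip',(proj('wp',[p[0],p[1],p[2]-.0815],True)-[220,90])*4)
E
```

```text
[0.45310645 0.31614151 0.09789694] [-0.2  0.6 -0.5]
17.225 0.020381313945378485 58.51006507873535 [-1.8 -0.6  5.3] [0.45296608 0.31603389 0.09782111]
18.6667 0.020462353423321453 [-0.7 -0.8 -0.7] [0.45273035 0.31588701 0.18455423]
20.9083 0.02032342113506621 [0.51664709 0.07095407 0.18999245] [-0.3  0.1 -1.1]
pred knob top [392.2042639  787.16326949] hole [390.45682819 453.07355918] tip [390.54402955 498.8976455 ]
```

View pics/wp.png

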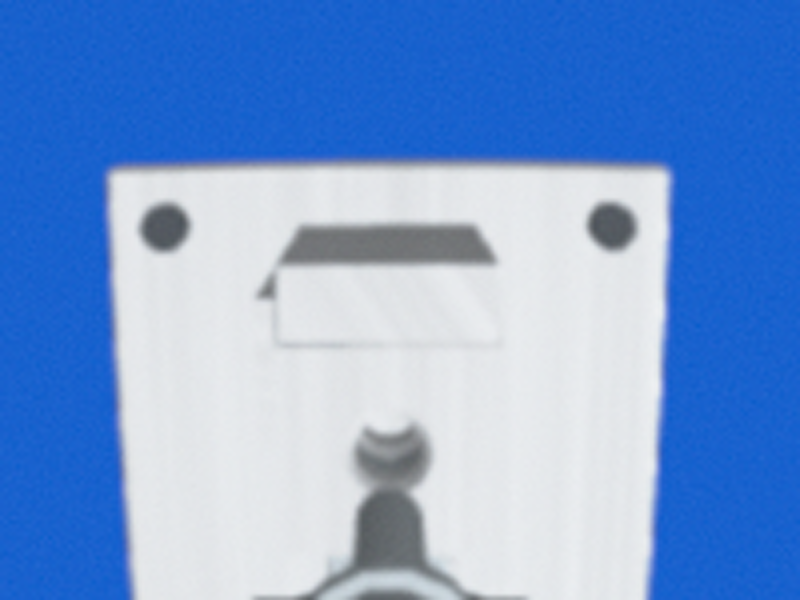

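The pin hangs vertically, with its tip at about (390,499) and the hole mouth at (392,453), both as predicted. I'll insert it in steps while monitoring force.

```bash
cat > ins.py <<'E'
from h import *
import sys
qh=down(np.radians(3.3)); xy=np.array([float(sys.argv[1]),float(sys.argv[2])]); z0=get_obs()["position"][2]
F0=np.array(get_obs()["wrist_force"]); print(F0)
for z in [z for z in (.165,.158,.152,.146,.140,.134,.128,.122,.116,.111,.108,.1065,.1055,.1045,.1035) if z<z0-.0005]:
    bot.servo_line([*xy,z],qh,velocity=.04); o=get_obs(); F=np.array(o["wrist_force"])-F0
    print(z,round(o["time_s"],2),F.round(1),np.round(o["position"],4))
    if F[2]>15: break
    xy=xy+np.clip(F[:2]*.0001,-.0004,.0004)*(np.abs(F[:2])>2)
bot.dwell(.3); o=get_obs(); print(np.array(o["wrist_force"]).round(1),o["gripper_width"],np.round(o["position"],4))
E
python3 ins.py .5170 .0707
```

```text
[ 0.43225574 -0.15394012 -0.83586715]
0.165 21.73 [-0.6  0.9  0.7] [0.5171 0.0707 0.165 ]
0.158 22.06 [-0.4 -0.2  0.8] [0.5168 0.0707 0.1577]
0.152 22.36 [-0.9  1.3 -0.3] [0.5168 0.0707 0.1516]
0.146 22.66 [-1.3  1.  -1.6] [0.5168 0.0707 0.1456]
0.14 22.96 [-0.5  1.5 -1.3] [0.5168 0.0707 0.1397]
0.134 23.26 [-1.3  2.3 -1.1] [0.5169 0.0707 0.1337]
0.128 23.56 [ 0.   1.7 -0.5] [0.5169 0.0709 0.1277]
0.122 23.86 [-1.1  1.7 -1.1] [0.5169 0.0709 0.1217]
0.116 24.16 [-1.3  0.6 -0.3] [0.5169 0.0709 0.1157]
0.111 24.43 [-1.8  1.5 -1.6] [0.5169 0.0709 0.1107]
0.108 24.68 [-1.8  1.3 -1.6] [0.5169 0.0709 0.1078]
0.1065 24.93 [-1.8  2.4 -1.8] [0.517  0.071  0.1064]
0.1055 25.18 [-3.2  1.6  5.4] [0.5171 0.0711 0.1058]
0.1045 25.43 [-5.9  0.2 17. ] [0.5171 0.0711 0.1057]
[-5.   0.3 17.2] 0.020337530699428123 [0.5172 0.0711 0.1058]
```

The pin seated at TCP z = 0.1057 against an expected 0.1055. I'll release, back off and check.

```bash
python3 - <<'E'
from h import *
hand.move_gripper(.05); bot.dwell(.2); p=np.array(get_obs()["position"]); p[2]=.2; bot.servo_line(p,velocity=.12)
bot.servo_line([.42,-.03,.3],velocity=.2); bot.dwell(.5)
shot("wrist","wf",scale=1.25); print(get_obs()["time_s"])
f=lambda P:(proj('wf',P,True)*1.25).round(1)
a=np.radians(93.8)
print('knob top',f([.517,.0708,.118]),'catch back',f([.5295+.075*np.cos(a),-.131+.075*np.sin(a),.11]),'grip',f([.5295+.13*np.cos(a),-.131+.13*np.sin(a),.118]))
E
```

```text
28.8333
knob top [524.  114.9] catch back [513.1 262.1] grip [520.2 202. ]
```

View pics/wf.png

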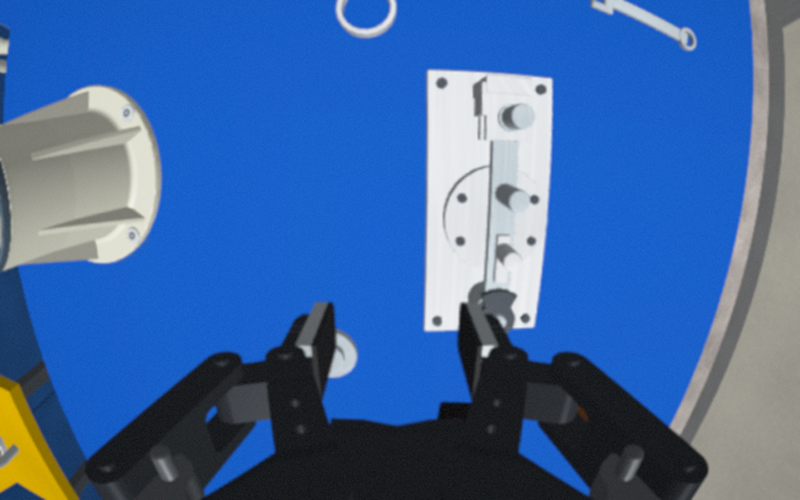

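The picture shows the pin knob at (520,116), seated on the clevis. The bar is closed, with the grip at (519,202), and the catch is still back at (512,262), all matching the predictions.

```bash
python3 -c "
from h import *
print(hand_in())"
```

```text
the job is handed in; nothing more can be done
None
```

The cover is locked down and the job is handed in: catch fully back, bar closed in the clevis, round-knob pin seated with its collar on the clevis and released, at about 29 s of the 64 s limit.

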